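Stand the bridge blank in the seasoning rack

TASK

The long bridge blank is still leaning on the cork sanding block. Stand it on end in the empty groove of the seasoning rack, its foot down on the groove's floor, and slide it back along the groove until its edge rests against the slats like the two shorter blanks, which must stay standing where they are.

Things in the scene. Friction and masses are not known exactly. Their poses are not given: they have to be found in the camera images.
- long_blank_mid (a point): Centre of the long bridge blank: a plain dark wooden bar 200 x 40 x 10 mm with wax-coated ends, loose. Its z axis runs along the length from foot to upper end, x across the 40 mm width, y through the 10 mm thickness. It starts leaning about 30 degrees, a broad face resting on the top edge of the cork block; its upper 75 mm stand clear on all sides.
- long_blank_foot (a point): Centre of the long blank's lower end face, 100 mm below its centre along its own z axis; same axes.
- free_groove (a point): Empty one of the rack's 3 grooves: point on its centre line, at the top of the grooved wood (42 mm above the bench), where it meets the slats' front. x: along the groove to the slats, y: across, z: up. Groove 13 mm wide, floor 30 mm below this point, top 5 mm flared to a 23 mm V mouth, 85 mm long, open in front. A blank fully home has its foot's centre at x -20, z -30 mm.
- rack: Seasoning rack fixed to the bench: pale wooden block 184 mm long with three open grooves 60 mm apart and two slats behind them. Origin under its middle on the bench; x along the grooves to the slats, y across (grooves at -60, 0, 60 mm), z up. Slats' front at x = 40 mm, upper slat's top 121 mm above the bench, posts behind end at 129 mm.
- short_blank_1: A shorter bridge blank, 180 x 40 x 10 mm, loose, standing on end in one of the grooves against the slats, its top 192 mm over the bench. Origin at the centre of its foot, z up, x along the groove.
- short_blank_2: The other shorter blank, same size, standing the same way in another groove.
- cork: Cork sanding block, loose, standing on end: 62 x 28 mm in plan, 105 mm high; the long blank leans on the top edge of one narrow (28 mm) side. Origin half-way up, on one broad side.
Mind the look-alikes: they are no part of the job. Leave any blue look-alike of the short_blank_2 alone.

How it is judged:
At the end, for the whole second after the job is handed in: The long blank stands released on end in the empty groove: within 8 degrees of upright, foot on the groove's floor (within 4 mm), its back edge against the slats (foot within 5 mm, half-way up within 10 mm); both short blanks stand upright (within 8 degrees) within 12 mm of where they were (angle between each of long_blank_mid, short_blank_1, short_blank_2's own z axis and vertical below 0.14 rad and y of long_blank_foot in the frame of free_groove between -0.005 and 0.005 m and z of long_blank_foot in the frame of free_groove below -0.026 m and x of long_blank_foot in the frame of free_groove above -0.025 m and x of long_blank_mid in the frame of free_groove above -0.03 m and angle between the x axis of long_blank_mid and the x axis of free_groove, either way round below 0.2 rad and distance of each of short_blank_1, short_blank_2 from where it was at the start of the episode below 0.012 m); the robot touches nothing.
It fails at once if a short blank is knocked over or pulled out (angle between any of short_blank_1, short_blank_2's own z axis and vertical above 0.3 rad or distance of any of short_blank_1, short_blank_2 from where it was at the start of the episode above 0.025 m).
It also fails if it takes over 48 s, if anything falls off the work surface, if the arm or the gripper's body presses on something with over 40 N, if the wrist force passes 120 N, or if a joint passes its speed limit or range.

ROBOT

A 7-joint arm with a two-finger parallel gripper is mounted at the origin on a cart in front of the work surface, level with it; the furniture and walls round the work are solid. World frame = base frame: x ahead of the robot, y to its left, z up, the work surface at z = 0. Lengths are in m, angles in rad, forces in N, time in s.
With the tool pointing down it reaches from about 0.35 to 0.9 m from the base axis. Payload 8.1 kg.
Tool frame: the origin (TCP) lies on the front face of the gripper's body, between the roots of the fingers; the fingertips stand r.finger_overhang ahead of it and the grasp point (between the pads) lies 47 mm ahead of it (r.finger_overhang is the distance from the TCP to the fingertips, in m); z points along the fingers, y is the line along which they close (so a half turn about z gives the same grasp; the last joint's range is limited). The gripper opens to 92 mm and grips with 3 to 60 N. Pads are 19 mm wide; open, the fingers measure 130 mm over their backs; the gripper's body (75 mm by 190 mm) begins 47 mm behind the grasp point.
Start: joints at [1.005, 0.434, 0.025, 1.573, -0.012, 1.134, -0.075], TCP at [0.279, -0.559, 0.292] pointing down, gripper open.
Joint ranges: [-2.62, 2.62], [-0.44, 2.09], [-1.27, 1.32], [0.08, 2.57], [-1.32, 4.46], [0.12, 2], [-2.74, 2.74]. Speed limits (rad/s): [2.22, 2.22, 3.01, 3.01, 3.14, 3.14, 3.14].

INTERFACE

Orientations are given as a unit quaternion [w, x, y, z].
In Python, from cell import r gives the robot as it stands. The module is installed in compiled form; this text tells all that it offers.
- The arm moves only by the tool step_arm, never from a script. Its argument "series" is a list of rows, each a list of 3 entries, a list of its own where there are three numbers: the finger opening in mm, from 0 to 91.8, then the shift along the world's x, y, z in mm, then the turn about the world's z in rad. In form: [[gripper, [x, y, z], roll], ...]. A call has 1 to 5 rows; each row shifts and turns the commanded pose from where the row before left it; what a row does not reach is not made up. A row lasts 1/10 s, in which the tool goes at most 50 mm and 8.59 degrees, less where a joint would pass 70% of its speed; a pose out of reach is approached as far as the arm can. A call with a gripper value outside its range is refused whole. The fingers move at their own pace and stop on an object; "squeeze" is the grip in N (left out, the last holds). Time passes only in rows, so rows that do not move let the fingers close. It gives the time, the measured TCP pose, the force, the opening and the grip force at its end, in the units of the state.
- r.observe(): the state, without advancing time (a new reading comes with each control period).
- r.grab_frame(name): name is "side" or "top" or "wrist"; returns a dict with "img" (480x640x3 uint8, red, green, blue), "fx", "fy", "cx", "cy" (pixels), "xyz" and "orientation" of the camera in the world; the wrist camera has in their place "tool_from_camera" (4x4, takes a point from camera to tool coordinates, whose origin is the TCP and whose axes are the flange's). Camera axes: x right, y down, z forward; pixel columns grow to the right and rows downward; lengths in m; the calibration is good to about 2 mm. A picture is of the moment at which its call begins: read the wrist's pose just before it. There is no depth.
- r.close_job(): hands the job in; it is judged then, once.
The state is a dict: "time_s": time; "joints": joint angles; "joint_velocities": joint speeds; "tau": joint torques, N m; "tool_pos": TCP position; "orientation": TCP orientation; "ft_force": force on the tool from outside, world axes, zero at the start; "wrist_torque": the same for the moment, N m; "finger_gap": finger opening in m; "grip_force": force on a finger pad.
Only numpy, scipy, OpenCV 4.12 (cv2) and the standard library are available. Lean on these libraries where they do the work, as an engineer would, in place of code of your own. Each camera call takes 0.05 s, during which the arm holds its last target. There are 200 camera calls.

## Working session

There is one attempt and no reset: what is moved stays moved. The work goes in short steps, Python scripts to look and compute and a tool call to move; the robot and the scene stay as the last step left them, time stands still between calls to the robot, and variables do not carry over. Pictures are saved under pics/ and viewed, at most 10 in all, crops included, and the job is handed in when it is done.

Besides the shell and the picture viewer there is one more tool, called after "Emit:" in YAML: its name, and indented under it one key for each argument. step_arm: Moves the arm, as the interface text tells. Its arguments: {"type":"object","properties":{"series":{"type":"array"},"squeeze":{"type":"number"}},"required":["series"]}

```bash
mkdir -p pics; cat > h.py <<'E'
import numpy as np, cv2, json
from cell import r
from scipy.spatial.transform import Rotation as R
def rot(q): return R.from_quat([q[1],q[2],q[3],q[0]]).as_matrix()
def snap(n,f):
    o=r.observe(); d=r.grab_frame(n); cv2.imwrite('pics/'+f+'.png',cv2.cvtColor(d['img'],cv2.COLOR_RGB2BGR))
    if n=='wrist':
        T=np.array(d['tool_from_camera']); M=rot(o['orientation'])
        P=M@T[:3,3]+np.array(o['tool_pos']); Q=M@T[:3,:3]
    else: P=np.array(d['xyz']); Q=rot(d['orientation'])
    json.dump(dict(K=[d['fx'],d['fy'],d['cx'],d['cy']],P=P.tolist(),Q=Q.tolist()),open('pics/'+f+'.json','w'))
def cam(f):
    c=json.load(open('pics/'+f+'.json')); return c['K'],np.array(c['P']),np.array(c['Q'])
def ray(f,u,v):
    K,P,Q=cam(f); return P,Q@np.array([(u-K[2])/K[0],(v-K[3])/K[1],1.])
def atz(f,u,v,z):
    P,d=ray(f,u,v); return P+d*(z-P[2])/d[2]
def tri(*a):
    A=np.zeros((3,3));b=np.zeros(3)
    for f,u,v in a:
        P,d=ray(f,u,v); d=d/np.linalg.norm(d); M=np.eye(3)-np.outer(d,d); A+=M;b+=M@P
    x=np.linalg.solve(A,b); return x,[np.round(proj(f,x)-[u,v],1) for f,u,v in a]
def proj(f,p):
    K,P,Q=cam(f); c=Q.T@(np.array(p)-P); return np.array([K[0]*c[0]/c[2]+K[2],K[1]*c[1]/c[2]+K[3]])
E
python3 - <<'E'
from h import *
np.set_printoptions(precision=3,suppress=True)
for n in ('side','top'): snap(n,n+'0'); print(n,cam(n+'0'))
o=r.observe(); print(o, r.finger_overhang)
E
```

```text
side ([491.73992097885935, 491.73992097885935, 314.81761453912196, 242.0974058434332], array([ 0.931, -0.193,  0.824]), array([[ 0.554,  0.716, -0.425],
       [ 0.833, -0.468,  0.295],
       [ 0.013, -0.517, -0.856]]))
top ([464.31415589237974, 464.31415589237974, 322.7673867430821, 235.03958982108304], array([0.419, 0.081, 0.913]), array([[ 0.01 , -0.986,  0.164],
       [-1.   , -0.011,  0.   ],
       [ 0.001, -0.164, -0.987]]))
{'time_s': 0.1, 'joints': array([ 1.005,  0.435,  0.025,  1.574, -0.012,  1.134, -0.075]), 'joint_velocities': array([-0.001, -0.   ,  0.   , -0.003,  0.001, -0.   , -0.   ]), 'tau': array([  0.003, -66.913,   0.988, -31.514,  -0.061,   0.037,   0.   ]), 'tool_pos': array([ 0.279, -0.559,  0.292]), 'orientation': array([-0.001,  0.973,  0.229, -0.   ]), 'ft_force': array([-0.241, -0.048, -0.275]), 'wrist_torque': array([-0.001,  0.057, -0.038]), 'grip_force': 0.0, 'finger_gap': 0.09187889034066146} 0.0655
```

View pics/side0.png

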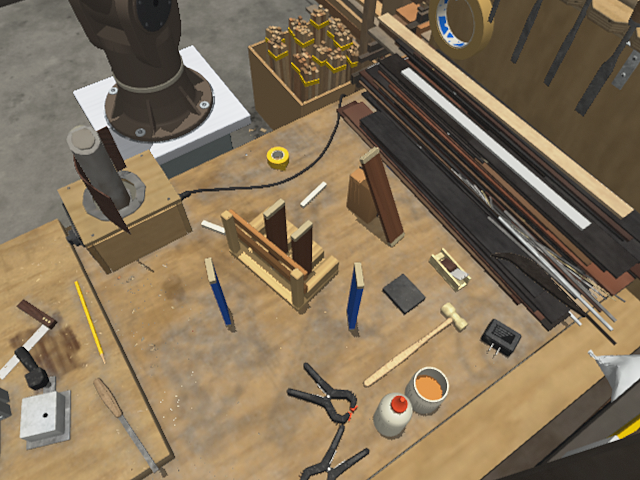

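View pics/top0.png

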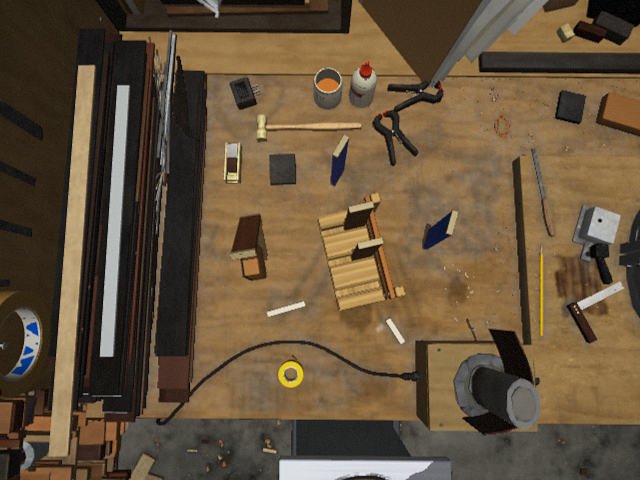

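The side view shows the long blank leaning on the cork, upper end around (372,152) and foot near (395,240). The rack is near (285,255), with two dark blanks in it. In the top view the blank is near (248,237), the rack near (360,255). The two blue bars, (340,160) and (440,230) in the top view, are look-alikes. I'll enlarge both views.

```bash
python3 - <<'E'
import cv2
a=cv2.imread('pics/top0.png')[185:325,220:420]; cv2.imwrite('pics/c1.png',cv2.resize(a,(800,560),interpolation=cv2.INTER_CUBIC))
a=cv2.imread('pics/side0.png')[140:320,210:420]; cv2.imwrite('pics/c2.png',cv2.resize(a,(700,600),interpolation=cv2.INTER_CUBIC))
E
```

```text
(no output)
```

View pics/c1.png

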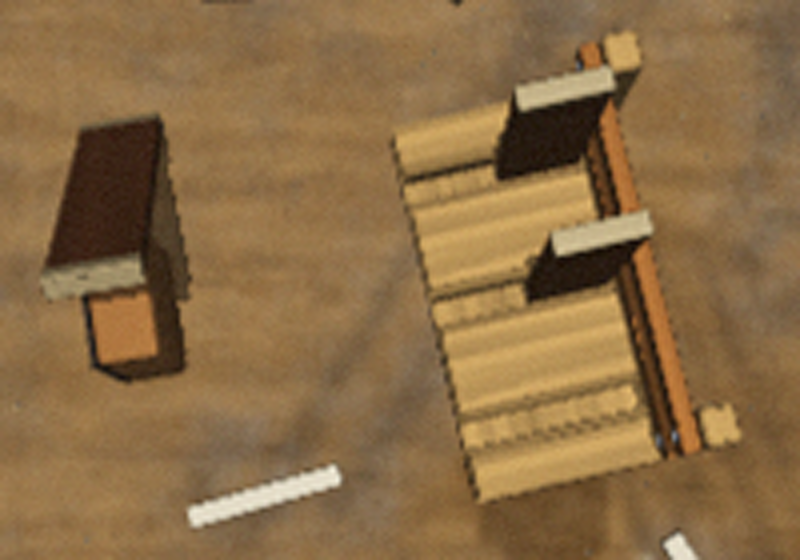

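View pics/c2.png

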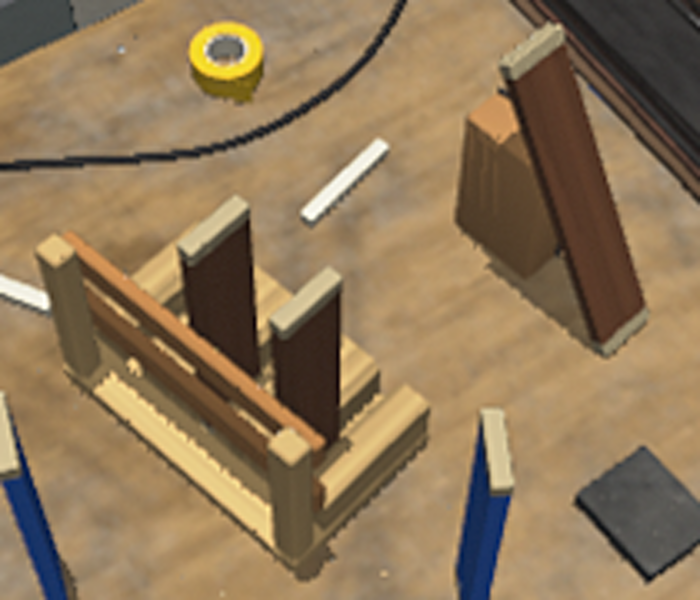

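The top crop shows the long blank's end face at about (43..147, 252..300), with the foot at the top, (80..160, 117..130). The two dark blanks stand in the upper and middle grooves, so the free groove is the lowest one, nearest the robot, (465,430) to (640,395). Both blue bars stand outside the rack and stay alone. Next I triangulate.

```bash
python3 - <<'E'
from h import *
np.set_printoptions(precision=4,suppress=True)
T=lambda x,y:('top0',220+x/4-.4,185+y/4-.4)
S=lambda x,y:('side0',210+x*.3-.35,140+y*.3-.35)
N={}
for n,t,s in [('UL',(43,272),(566,38)),('UR',(143,253),(512,82)),('LL',(50,300),(556,25)),('LR',(147,287),(500,68)),('FL',(80,130),(648,317)),('FR',(160,117),(607,355))]:
    p,e=tri(T(*t),S(*s)); N[n]=p; print(n,p,*e)
end=sum(N[k] for k in('UL','UR','LL','LR'))/4
ax=(N['UL']+N['UR']-N['FL']-N['FR'])/2
w=N['UL']-N['UR']; w2=N['LL']-N['LR']
print('end',end,'len',np.linalg.norm(ax),'tilt',np.degrees(np.arccos(ax[2]/np.linalg.norm(ax))),'ax',ax,'w',w,w2,N['FL']-N['FR'])
b=[np.mean([atz(*T(*q),.192) for q in Q],0) for Q in ([(513,88),(608,68),(615,90),(520,110)],[(551,233),(648,211),(652,235),(557,257)])]
print('short',b,'d',np.linalg.norm(b[0]-b[1]))
bs=[np.mean([tri(T(*t),S(*s))[0] for t,s in Q],0) for Q in ([((513,88),(335,268)),((608,68),(273,318)),((615,90),(275,338)),((520,110),(341,288))],[((551,233),(240,197)),((648,211),(178,243)),((652,235),(183,262)),((557,257),(248,210))])]
print('short tri',bs)
print('posts',[atz(*T(*q),.129) for q in((622,50),(720,425))])
f=[atz(*T(*q),.042) for q in((393,137),(478,500))]; print('front',f,np.linalg.norm(f[0]-f[1]))
y=(b[0]-b[1])/np.linalg.norm(b[0]-b[1]); print('groove foot est (from b)',b[1]-y*.06,'y axis yaw',np.degrees(np.arctan2(y[1],y[0])))
y2=(f[0]-f[1])/np.linalg.norm(f[0]-f[1]);print('front yaw',np.degrees(np.arctan2(y2[1],y2[0])))
o=r.observe();print('tool y',rot(o['orientation'])[:,1])
E
```

```text
UL [0.5125 0.2305 0.1692] [-0.2 -0.1] [-0.2  0. ]
UR [0.5205 0.1901 0.168 ] [0.2 0.1] [ 0.2 -0. ]
LL [0.5022 0.2289 0.1701] [-1.3 -0.8] [-1.4  0.2]
LR [0.5078 0.1898 0.1663] [-0.8 -0.5] [-0.8  0.1]
FL [0.6051 0.2482 0.0009] [0.2 0.1] [ 0.2 -0. ]
FR [0.6125 0.2093 0.0027] [-0.4 -0.3] [-0.5  0.1]
end [0.5108 0.2098 0.1684] len 0.19154482109909401 tilt 29.426420729752483 ax [-0.0923 -0.0184  0.1668] w [-0.008   0.0404  0.0012] [-0.0056  0.0392  0.0038] [-0.0075  0.0389 -0.0018]
short [array([0.585 , 0.0216, 0.192 ]), array([0.5269, 0.0069, 0.192 ])] d 0.059995643358372666
short tri [array([0.5862, 0.0211, 0.1866]), array([0.5274, 0.0063, 0.1879])]
posts [array([ 0.6171, -0.0088,  0.129 ]), array([ 0.4557, -0.0486,  0.129 ])]
front [array([0.5951, 0.0911, 0.042 ]), array([0.4241, 0.0497, 0.042 ])] 0.17600056123584826
groove foot est (from b) [ 0.4687 -0.0079  0.192 ] y axis yaw 14.240533493112547
front yaw 13.629633474886653
tool y [ 0.4464 -0.8948 -0.0014]
```

Emit:
step_arm:
  series:
    - [91,[40,0,20],-0.05]
    - [91,[40,20,20],-0.05]
    - [91,[40,20,18],-0.05]
    - [91,[40,20,0],-0.05]
    - [91,[35,30,0],-0.05]
  squeeze: 5

```text
time_s: 0.6
tool_pos: [0.4756, -0.469, 0.3502]
orientation: [0.0, 0.995, 0.105, 0.0]
ft_force: [0.5, -0.2, -0.7]
finger_gap: 0.0911
grip_force: 0.0
```

Emit:
step_arm:
  series:
    - [91,[20,45,0],-0.026]
    - [91,[20,45,0],0]
    - [91,[12,48,0],0]
    - [91,[0,49,0],0]
    - [91,[0,49,0],0]

```text
time_s: 1.1
tool_pos: [0.5259, -0.231, 0.3497]
orientation: [-0.0, 0.996, 0.094, -0.0]
ft_force: [0.4, -0.2, 0.6]
finger_gap: 0.0909
grip_force: 0.0
```

Emit:
step_arm:
  series:
    - [91,[0,49,0],0]
    - [91,[0,49,0],0]
    - [91,[0,49,0],0]
    - [91,[0,49,0],0]
    - [91,[0,49,0],0]

```text
time_s: 1.6
tool_pos: [0.5254, 0.0136, 0.3501]
orientation: [0.0, 0.996, 0.093, -0.0]
ft_force: [1.3, 0.6, 0.4]
finger_gap: 0.0911
grip_force: 0.0
```

Emit:
step_arm:
  series:
    - [91,[0,49,0],0]
    - [91,[0,49,0],0]
    - [91,[0,49,0],0]
    - [91,[0,20,0],0]
    - [91,[0,0,0],0]

```text
time_s: 2.1
tool_pos: [0.5249, 0.183, 0.3497]
orientation: [-0.001, 0.995, 0.096, -0.001]
ft_force: [0.1, -0.3, 0.0]
finger_gap: 0.0911
grip_force: 0.0
```

```bash
python3 - <<'E'
from h import *
np.set_printoptions(precision=3,suppress=True)
snap('wrist','w1'); print(r.observe()['tool_pos'],cam('w1'))
for n,p in dict(end=(.5117,.2096,.173),foot=(.6065,.2285,.0025),grasp=(.526,.2125,.147)).items(): print(n,proj('w1',p))
E
```

```text
[0.525 0.18  0.35 ] ([348.63921679292815, 348.63921679292815, 319.8924730823629, 242.6751126038764], array([0.593, 0.196, 0.442]), array([[ 0.192, -0.947, -0.259],
       [-0.981, -0.185, -0.05 ],
       [-0.001,  0.264, -0.965]]))
end [283.719 247.157]
foot [295.521 130.615]
grasp [286.173 222.599]
```

View pics/w1.png

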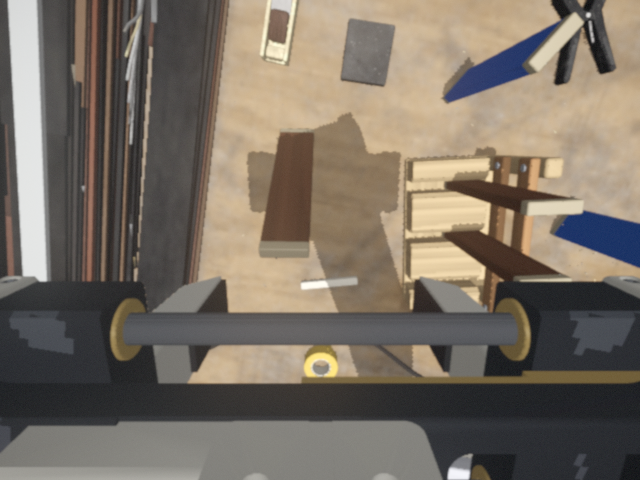

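The end face centre is at (286,248) and the foot at (297,131); predicted were (284,247) and (296,131). They agree within 2 mm, so I descend.

Emit:
step_arm:
  series:
    - [91,[1,16,-10],0]
    - [91,[0,15,-36],0]
    - [91,[0,0,-40],0]
    - [91,[0,0,-40],0]
    - [91,[0,0,-30],0]

```text
time_s: 2.65
tool_pos: [0.5266, 0.2072, 0.1918]
orientation: [0.001, 0.996, 0.092, -0.001]
ft_force: [0.4, 0.9, 0.3]
finger_gap: 0.091
grip_force: 0.0
```

Emit:
step_arm:
  series:
    - [91,[0,0,0],0]
    - [60,[0,0,0],0]
    - [36,[0,0,0],0]
    - [36,[0,0,0],0]
    - [36,[0,0,0],0]
  squeeze: 5

```text
time_s: 3.15
tool_pos: [0.5276, 0.2099, 0.1956]
orientation: [-0.0, 0.996, 0.093, 0.001]
ft_force: [1.1, -0.4, 0.3]
finger_gap: 0.0637
grip_force: 0.0
```

Emit:
step_arm:
  series:
    - [36,[0,0,0],0]
    - [36,[0,0,0],0]
    - [36,[0,0,0],0]

```text
time_s: 3.45
tool_pos: [0.527, 0.2098, 0.1944]
orientation: [-0.0, 0.996, 0.093, 0.0]
ft_force: [-0.3, 0.3, 0.1]
finger_gap: 0.0403
grip_force: 5.0
```

Gripped at 40 mm opening. Now I swing the top over the foot along an arc.

Emit:
step_arm:
  series:
    - [36,[9,2,4.5],0]
    - [36,[10,2,4.5],0]
    - [36,[10,2,3],0]
    - [36,[10,2,3],0]
    - [36,[10,2,2],0]

```text
time_s: 3.95
tool_pos: [0.5772, 0.2199, 0.2115]
orientation: [-0.0, 0.996, 0.093, 0.0]
ft_force: [-0.5, -0.1, -1.1]
finger_gap: 0.0398
grip_force: 5.0
```

Emit:
step_arm:
  series:
    - [36,[10,2,1.5],0]
    - [36,[11,2,0.5],0]
    - [36,[12,2,0.5],0]
    - [36,[0,0,0],0]
    - [36,[0,0,0],0]

```text
time_s: 4.45
tool_pos: [0.6089, 0.2257, 0.2133]
orientation: [0.0, 0.996, 0.093, -0.0]
ft_force: [-0.9, 0.3, -1.0]
finger_gap: 0.0398
grip_force: 5.0
```

```bash
python3 - <<'E'
from h import *
snap('side','s2');snap('wrist','w2'); print(r.observe()['tool_pos'])
a=cv2.imread('pics/side0.png'); 
a=cv2.resize(cv2.imread('pics/s2.png')[100:300,280:480],(400,400),interpolation=cv2.INTER_CUBIC)
b=cv2.resize(cv2.imread('pics/w2.png')[20:420,120:520],(400,400))
cv2.imwrite('pics/v2.png',np.hstack([a,b]))
E
```

```text
[0.60850166 0.22574898 0.21354093]
```

View pics/v2.png

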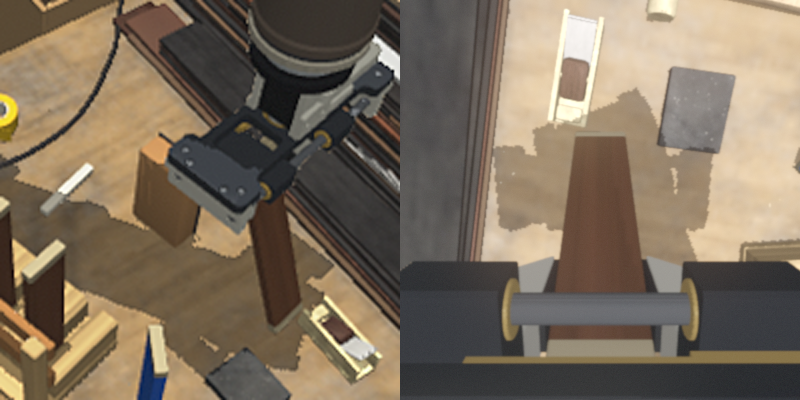

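```bash
python3 - <<'E'
from h import *
np.set_printoptions(precision=4,suppress=True)
print(atz('w2',320,154,.004), atz('s2',280+143,100+161,.003),cam('w2')[1])
E
```

```text
[0.6717 0.2368 0.004 ] [0.6719 0.2397 0.003 ] [0.6768 0.2382 0.3056]
```

The foot slipped: the blank is still about 20° off vertical, foot near (0.672,0.238). The wrist carried the blank's weight, so the floor gave no hold. I'll lift at minimum squeeze and let gravity help.

Emit:
step_arm:
  series:
    - [36,[0,0,20],0]
    - [36,[0,0,40],0]
    - [36,[0,0,45],0]
    - [36,[0,0,40],0]
    - [36,[0,0,0],0]
  squeeze: 3

```text
time_s: 5.05
tool_pos: [0.6103, 0.2268, 0.3656]
orientation: [-0.002, 0.996, 0.093, 0.005]
ft_force: [0.8, 0.6, -0.0]
finger_gap: 0.0403
grip_force: 3.0
```

```bash
cat >> h.py <<'E'
def foot(f):
    "edge of the foot in the wrist view, then tilt (deg, + = foot ahead) from the known 175 mm lever"
    snap('wrist',f); o=r.observe(); g=cv2.imread('pics/'+f+'.png').astype(float)[:,310:331].mean(1)
    return o,g
E
python3 - <<'E'
from h import *
print(cv2.imread('pics/w2.png')[130:290:4,310:331].mean(1).round().astype(int).tolist())
o,g=foot('w3'); print(o['tool_pos'],o['ft_force'],o['finger_gap']); print(g[100:330:5].round().astype(int).tolist())
E
```

```text
[[125, 155, 178], [114, 144, 166], [114, 143, 165], [115, 144, 165], [117, 145, 166], [117, 144, 164], [128, 151, 163], [67, 89, 115], [66, 87, 113], [66, 85, 112], [64, 84, 111], [63, 82, 109], [61, 80, 107], [61, 80, 107], [60, 78, 106], [60, 78, 106], [59, 77, 105], [58, 76, 104], [58, 75, 103], [57, 75, 103], [57, 75, 103], [57, 74, 103], [56, 73, 102], [57, 74, 103], [56, 73, 102], [57, 73, 103], [57, 74, 103], [57, 73, 103], [57, 73, 103], [57, 73, 103], [57, 73, 103], [57, 73, 103], [57, 73, 103], [58, 73, 103], [58, 73, 103], [58, 73, 103], [57, 73, 103], [58, 74, 103], [57, 73, 102], [58, 73, 102]]
[0.60951329 0.22635909 0.36217161] [-0.09977738  0.96920957 -0.33645075] 0.040356367553829
[[176, 195, 206], [176, 196, 207], [154, 177, 193], [133, 161, 182], [137, 166, 186], [141, 169, 188], [127, 156, 175], [106, 132, 149], [95, 119, 136], [94, 118, 136], [96, 119, 137], [99, 118, 130], [52, 66, 88], [48, 63, 85], [47, 62, 84], [46, 61, 83], [46, 60, 83], [46, 60, 83], [45, 59, 82], [45, 59, 82], [44, 58, 81], [44, 57, 81], [44, 58, 80], [44, 57, 81], [43, 56, 80], [44, 57, 81], [43, 57, 81], [44, 58, 81], [44, 57, 81], [44, 58, 81], [43, 56, 80], [44, 57, 81], [44, 57, 81], [44, 57, 80], [43, 56, 80], [44, 57, 80], [44, 57, 81], [43, 55, 79], [44, 56, 80], [44, 57, 80], [43, 56, 79], [43, 55, 79], [43, 55, 79], [73, 71, 71], [83, 80, 79], [87, 84, 83]]
```

Gravity alone doesn't swing it. I'll use the groove's V mouth as a fixture: set the foot in it, then bring the top over. I travel clear of the short blanks, x first.

Emit:
step_arm:
  series:
    - [36,[-20,0,0],0.03]
    - [36,[-40,0,0],0.03]
    - [36,[-45,0,0],0]
    - [36,[-45,0,0],0]
    - [36,[-45,-10,0],0]

```text
time_s: 5.6
tool_pos: [0.4111, 0.216, 0.3571]
orientation: [0.0, 0.992, 0.124, -0.001]
ft_force: [-0.4, 0.1, 0.4]
finger_gap: 0.0398
grip_force: 3.0
```

Emit:
step_arm:
  series:
    - [36,[-5,-45,0],0]
    - [36,[0,-45,0],0]
    - [36,[0,-45,0],0]
    - [36,[0,-45,0],0]
    - [36,[0,-47,0],0]

```text
time_s: 6.1
tool_pos: [0.4076, -0.0129, 0.3577]
orientation: [-0.0, 0.992, 0.123, -0.001]
ft_force: [3.2, -0.1, 0.1]
finger_gap: 0.04
grip_force: 3.0
```

Emit:
step_arm:
  series:
    - [36,[0,0,-20],0]
    - [36,[0,0,-20],0]
    - [36,[0,0,0],0]

```text
time_s: 6.4
tool_pos: [0.4067, -0.0118, 0.3158]
orientation: [-0.0, 0.992, 0.123, -0.003]
ft_force: [-1.0, 0.6, -0.6]
finger_gap: 0.04
grip_force: 3.0
```

```bash
python3 - <<'E'
from h import *
snap('top','t4'); o,g=foot('w4'); print(o['tool_pos'],o['orientation'],o['ft_force'],o['finger_gap'],o['joints'])
b=cv2.imread('pics/w4.png')[60:360,170:570]; a=cv2.resize(cv2.imread('pics/t4.png')[200:320,310:430],(400,400),interpolation=cv2.INTER_CUBIC)
cv2.imwrite('pics/v4.png',np.hstack([a,cv2.copyMakeBorder(b,0,100,0,0,0)]))
for p in [(.4687-.0029,-.0079+.0116,.042),(.4687,-.0079,.042),(.4687-.013,-.0079+.055,.042)]: print(proj('w4',p))
E
```

```text
[ 0.40830151 -0.01116113  0.31830145] [-2.72785640e-05  9.92373331e-01  1.23264589e-01 -1.00571296e-03] [ 0.57668572  0.28761699 -0.39139982] 0.04014156761218761 [-0.00988556  0.06083879 -0.09869857  2.01109673  0.0067953   1.07197426
 -1.43530401]
[318.92381393 155.76983309]
[330.61946967 155.7932315 ]
[275.3136208  154.94882346]
```

View pics/v4.png

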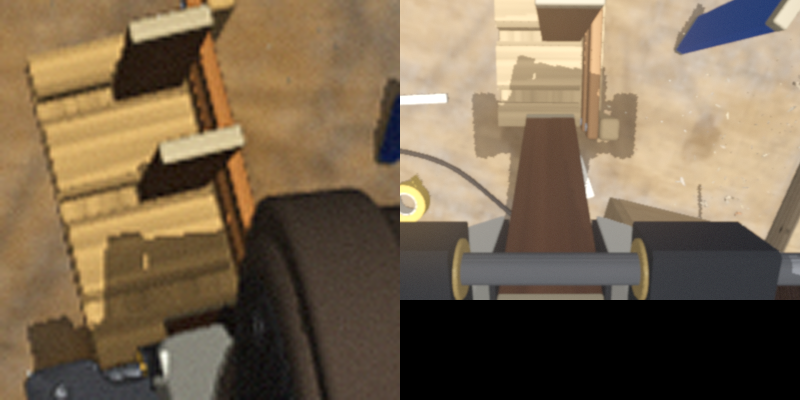

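```bash
cat >> h.py <<'E'
def tilt(f,v,u=320):
    "v: row of the foot's front edge. solve 170 a +5 n from grasp point; returns tilt deg, foot centre"
    from scipy.optimize import brentq
    o=r.observe(); M=rot(o['orientation']); g=np.array(o['tool_pos'])+.047*M[:,2]
    y=M[:,1]; h=np.cross([0,0,1],y); h/=np.linalg.norm(h); h=h*np.sign(h[0])
    F=lambda t:(g+.17*(np.sin(t)*h-np.cos(t)*np.array([0,0,1])), .005*(np.cos(t)*h+np.sin(t)*np.array([0,0,1])))
    t=brentq(lambda t:proj(f,sum(F(t)))[1]-v,-.3,.8)
    return np.degrees(t),F(t)[0],h
E
python3 - <<'E'
from h import *
np.set_printoptions(precision=4,suppress=True)
_,g=r.observe(),cv2.imread('pics/w4.png').astype(float)[:,312:329].mean((1,2))
print(g[165:195].round().astype(int).tolist())
print(tilt('w4',178))
E
```

```text
[154, 151, 148, 149, 149, 148, 151, 155, 152, 143, 138, 134, 116, 93, 82, 81, 80, 80, 80, 80, 80, 79, 80, 79, 79, 78, 79, 79, 78, 78]
(np.float64(12.842122876697468), array([ 0.4448, -0.0019,  0.1056]), array([ 0.9696,  0.2446, -0.    ]))
```

Tilt is now about 13°. I shift over the groove and lower the foot into the V mouth.

Emit:
step_arm:
  series:
    - [36,[10,2.5,-10],0]
    - [36,[6,1.5,-15],0]
    - [36,[2.5,1,-15],0]
    - [36,[1,0,-12],0]
    - [36,[0,0,-8],0]

```text
time_s: 7.0
tool_pos: [0.4292, -0.0057, 0.2579]
orientation: [-0.0, 0.992, 0.123, -0.0]
ft_force: [-0.2, 0.7, -1.3]
finger_gap: 0.0402
grip_force: 3.0
```

Emit:
step_arm:
  series:
    - [36,[0,0,-3],0]
    - [36,[0,0,0],0]

```text
time_s: 7.2
tool_pos: [0.4287, -0.0061, 0.2557]
orientation: [0.0, 0.992, 0.123, -0.0]
ft_force: [1.0, 0.1, -0.9]
finger_gap: 0.0403
grip_force: 3.0
```

```bash
python3 - <<'E'
from h import *
np.set_printoptions(precision=4,suppress=True)
o,g=foot('w5'); print(o['tool_pos'],o['ft_force'],o['finger_gap'])
print(g[150:215].mean(1).round().astype(int).tolist())
b=cv2.imread('pics/w5.png')[100:300,190:456]
cv2.imwrite('pics/v5.png',cv2.resize(b,(798,600),interpolation=cv2.INTER_CUBIC))
E
```

```text
[ 0.4288 -0.0062  0.256 ] [ 0.2443 -0.2412 -0.3346] 0.04024428533349153
[162, 160, 158, 155, 155, 155, 155, 155, 154, 153, 152, 151, 151, 153, 156, 159, 161, 162, 163, 164, 165, 161, 150, 141, 138, 138, 136, 121, 97, 85, 82, 81, 81, 82, 81, 81, 81, 80, 80, 80, 80, 79, 79, 79, 79, 78, 78, 79, 79, 78, 78, 78, 78, 78, 78, 78, 78, 77, 77, 77, 77, 77, 77, 77, 77]
```

View pics/v5.png

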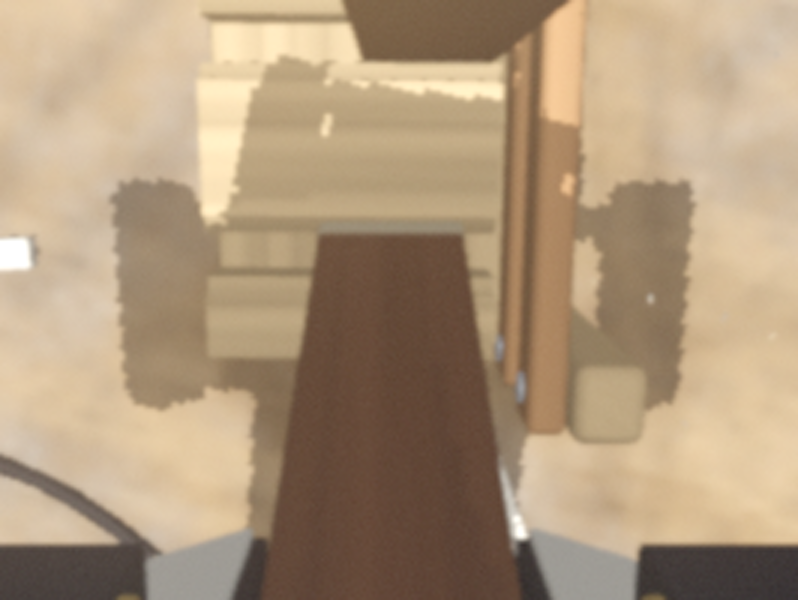

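The foot's front edge is at crop (318–465, 222) and the groove runs between y≈222 and 270. The foot is over the mouth, about 1.5 mm to the far side. I lower it 12 mm into the mouth, then bring the top over.

Emit:
step_arm:
  series:
    - [36,[-1.5,0,-4],0]
    - [36,[0,0,-4],0]
    - [36,[0,0,-4],0]
    - [36,[0,0,0],0]

```text
time_s: 7.65
tool_pos: [0.4268, -0.0063, 0.2434]
orientation: [0.0, 0.992, 0.123, -0.0]
ft_force: [0.3, 0.4, -1.0]
finger_gap: 0.0403
grip_force: 3.0
```

Emit:
step_arm:
  series:
    - [36,[5,1.2,0],0]
    - [36,[5,1.2,0],0]
    - [36,[5,1.2,0],0]
    - [36,[5,1.3,0],0]
    - [36,[5,1.3,0],0]

```text
time_s: 8.15
tool_pos: [0.4526, 0.0, 0.2437]
orientation: [0.0, 0.992, 0.123, 0.0]
ft_force: [-0.3, 0.3, 2.2]
finger_gap: 0.0402
grip_force: 3.0
```

Emit:
step_arm:
  series:
    - [36,[5,1.2,0],0]
    - [36,[5,1.3,0],0]
    - [36,[4,1,0],0]
    - [36,[0,0,0],0]

```text
time_s: 8.55
tool_pos: [0.4666, 0.0036, 0.2437]
orientation: [-0.0, 0.992, 0.123, 0.0]
ft_force: [0.1, -0.1, -1.2]
finger_gap: 0.0402
grip_force: 3.0
```

```bash
python3 - <<'E'
from h import *
np.set_printoptions(precision=4,suppress=True)
o,g=foot('w6'); print(o['tool_pos'],o['ft_force'],o['finger_gap'])
print(g[150:310:2].mean(1).round().astype(int).tolist())
b=cv2.imread('pics/w6.png')[100:300,190:456]
cv2.imwrite('pics/v6.png',cv2.resize(b,(532,400),interpolation=cv2.INTER_CUBIC))
for v in(160,180,200,220,240): print(v,tilt('w6',v)[0])
E
```

```text
[0.4661 0.0035 0.2435] [ 0.1435  0.2491 -0.3712] 0.03995031389344431
[137, 135, 134, 92, 86, 89, 132, 161, 169, 169, 168, 167, 166, 165, 164, 163, 162, 160, 145, 144, 149, 158, 163, 162, 158, 153, 150, 150, 150, 147, 147, 152, 157, 160, 159, 141, 130, 127, 117, 76, 72, 71, 71, 71, 71, 71, 70, 70, 70, 70, 70, 69, 69, 69, 69, 69, 69, 69, 69, 68, 68, 68, 68, 69, 68, 67, 68, 67, 67, 68, 67, 67, 67, 67, 67, 66, 67, 67, 66, 66]
160 18.970743091224847
180 12.976037937238093
200 6.849100018356068
220 0.6273151426484727
240 -5.648574767006025
```

View pics/v6.png

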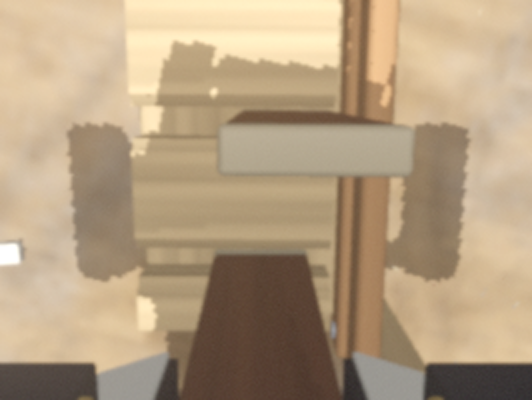

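Upright now: the foot edge at crop (215–305, 254) lies between the groove walls, tilt ≈ 0. I lower it to the floor.

Emit:
step_arm:
  series:
    - [36,[0,0,-4],0]
    - [36,[0,0,-4],0]
    - [36,[0,0,-3],0]
    - [36,[0,0,-2],0]
    - [36,[0,0,0],0]

```text
time_s: 9.1
tool_pos: [0.4658, 0.0034, 0.2303]
orientation: [0.0, 0.992, 0.123, -0.0]
ft_force: [-0.2, -0.3, 0.3]
finger_gap: 0.04
grip_force: 3.0
```

Emit:
step_arm:
  series:
    - [36,[0,0,-1],0]
    - [36,[0,0,-1],0]
    - [36,[0,0,-1],0]
    - [36,[0,0,0],0]

```text
time_s: 9.5
tool_pos: [0.466, 0.0034, 0.2276]
orientation: [0.0, 0.992, 0.123, -0.0]
ft_force: [-0.6, 0.4, 0.4]
finger_gap: 0.0396
grip_force: 3.0
```

Emit:
step_arm:
  series:
    - [36,[0,0,-1.5],0]
    - [36,[0,0,-1.5],0]

```text
time_s: 9.7
tool_pos: [0.4661, 0.0034, 0.2247]
orientation: [0.0, 0.992, 0.123, 0.0]
ft_force: [0.3, 0.1, -0.8]
finger_gap: 0.0397
grip_force: 3.0
```

Emit:
step_arm:
  series:
    - [36,[0,0,-2],0]
    - [36,[0,0,-2],0]

```text
time_s: 9.9
tool_pos: [0.466, 0.0034, 0.2206]
orientation: [0.0, 0.992, 0.123, -0.0]
ft_force: [-0.4, 0.7, -0.9]
finger_gap: 0.04
grip_force: 3.0
```

```bash
python3 - <<'E'
from h import *
np.set_printoptions(precision=4,suppress=True)
o,g=foot('w7'); print(o['tool_pos'],o['ft_force'],o['finger_gap'])
print(g[200:260:2].mean(1).round().astype(int).tolist())
a=cv2.imread('pics/w6.png').astype(float).mean(2); b=cv2.imread('pics/w7.png').astype(float).mean(2)
for n,m in(('w6',a),('w7',b)):
  for v in (222,232,236,240,250): print(n,v,m[v,285:360:2].round().astype(int).tolist())
E
```

```text
[0.4659 0.0034 0.2203] [-0.2489 -1.1329 -2.0203] 0.0398867245691842
[159, 155, 150, 148, 148, 148, 145, 145, 149, 155, 157, 159, 148, 131, 119, 78, 70, 71, 69, 70, 70, 70, 69, 69, 69, 69, 68, 68, 68, 68]
w6 222 [130, 130, 129, 129, 131, 131, 130, 130, 130, 130, 129, 128, 131, 130, 129, 130, 129, 129, 129, 129, 131, 129, 130, 129, 129, 128, 130, 130, 129, 128, 129, 129, 131, 130, 130, 149, 132, 92]
w6 232 [126, 124, 125, 122, 123, 111, 78, 77, 73, 74, 75, 73, 73, 73, 73, 72, 71, 74, 67, 70, 71, 71, 71, 72, 71, 70, 68, 71, 73, 78, 123, 134, 137, 139, 157, 160, 122, 96]
w6 236 [115, 114, 116, 116, 114, 89, 72, 73, 73, 71, 74, 73, 73, 74, 75, 72, 72, 69, 73, 70, 69, 70, 71, 69, 68, 72, 71, 70, 73, 71, 88, 115, 117, 118, 129, 155, 112, 100]
w6 240 [154, 155, 155, 154, 136, 81, 73, 74, 74, 73, 73, 76, 73, 74, 74, 74, 71, 70, 71, 69, 69, 67, 68, 71, 70, 71, 72, 69, 71, 71, 82, 142, 153, 154, 154, 156, 110, 101]
w6 250 [156, 155, 155, 124, 75, 73, 73, 70, 72, 70, 75, 72, 71, 73, 72, 70, 71, 68, 69, 70, 70, 69, 70, 67, 70, 70, 70, 70, 69, 69, 68, 72, 131, 156, 154, 153, 96, 107]
w7 222 [160, 
[... 174 characters left out ...]
 159, 155]
w7 232 [146, 143, 146, 143, 143, 124, 77, 74, 75, 72, 70, 72, 73, 73, 74, 71, 69, 69, 69, 70, 69, 69, 69, 72, 70, 71, 69, 71, 71, 78, 137, 152, 155, 160, 161, 160, 162, 154]
w7 236 [141, 137, 139, 140, 136, 100, 72, 72, 72, 73, 69, 73, 72, 70, 72, 70, 67, 70, 69, 69, 69, 67, 69, 67, 69, 73, 71, 73, 69, 72, 108, 145, 151, 154, 156, 160, 162, 148]
w7 240 [116, 117, 119, 117, 107, 74, 71, 71, 71, 71, 70, 70, 70, 76, 73, 70, 69, 69, 68, 69, 71, 69, 70, 68, 70, 69, 72, 70, 70, 69, 78, 105, 115, 113, 113, 132, 158, 148]
w7 250 [147, 145, 145, 115, 73, 71, 72, 72, 71, 70, 72, 72, 72, 72, 72, 71, 69, 67, 70, 69, 68, 68, 65, 67, 67, 68, 66, 68, 69, 67, 68, 73, 127, 144, 144, 144, 152, 133]
```

Emit:
step_arm:
  series:
    - [36,[0,0,-1.5],0]
    - [36,[0,0,-1.5],0]
    - [36,[0,0,0],0]

```text
time_s: 10.25
tool_pos: [0.4663, 0.0035, 0.2179]
orientation: [0.0, 0.992, 0.123, 0.0]
ft_force: [0.2, -0.2, 0.3]
finger_gap: 0.0397
grip_force: 3.0
```

Emit:
step_arm:
  series:
    - [36,[0,0,-1.5],0]
    - [36,[0,0,-1],0]
    - [36,[0,0,0],0]

```text
time_s: 10.55
tool_pos: [0.4661, 0.0034, 0.2152]
orientation: [0.0, 0.992, 0.123, 0.0]
ft_force: [0.1, -0.5, 3.0]
finger_gap: 0.0404
grip_force: 3.0
```

Contact at +3 N, so the foot is down. I slide toward the slats.

Emit:
step_arm:
  series:
    - [36,[0.5,-2,0],0]
    - [36,[0.5,-2,0],0]
    - [36,[0.5,-2,0],0]
    - [36,[0.5,-2,0],0]
    - [36,[0.2,-1,0],0]

```text
time_s: 11.05
tool_pos: [0.4681, -0.0061, 0.2151]
orientation: [0.0, 0.992, 0.123, -0.0]
ft_force: [-0.3, -0.2, -0.6]
finger_gap: 0.0401
grip_force: 3.0
```

Emit:
step_arm:
  series:
    - [36,[0.2,-1,0],0]
    - [36,[0.3,-1,0],0]
    - [36,[0,0,0],0]

```text
time_s: 11.35
tool_pos: [0.4686, -0.0073, 0.2152]
orientation: [-0.0, 0.992, 0.123, -0.0]
ft_force: [-0.1, 1.6, -0.8]
finger_gap: 0.0402
grip_force: 3.0
```

Emit:
step_arm:
  series:
    - [36,[0.2,-1,0],0]
    - [36,[0,0,0],0]

```text
time_s: 11.55
tool_pos: [0.4689, -0.0079, 0.2154]
orientation: [-0.0, 0.992, 0.123, 0.0]
ft_force: [-1.4, 4.2, 2.4]
finger_gap: 0.0404
grip_force: 3.0
```

Contact at the slats (4 N). I release and lift off.

Emit:
step_arm:
  series:
    - [50,[0,0,0],0]
    - [60,[0,0,0],0]
    - [60,[0,0,0],0]
    - [60,[0,0,0],0]

```text
time_s: 11.95
tool_pos: [0.469, -0.0089, 0.2152]
orientation: [0.0, 0.992, 0.123, 0.0]
ft_force: [-0.8, 0.2, 0.4]
finger_gap: 0.0595
grip_force: 0.0
```

Emit:
step_arm:
  series:
    - [60,[0,0,15],0]
    - [60,[0,0,25],0]
    - [60,[0,0,40],0]
    - [60,[0,0,40],0]
    - [60,[0,0,0],0]

```text
time_s: 12.45
tool_pos: [0.4712, -0.0086, 0.3402]
orientation: [0.0, 0.992, 0.123, 0.004]
ft_force: [0.1, -0.7, -0.4]
finger_gap: 0.0599
grip_force: 0.0
```

Emit:
step_arm:
  series:
    - [60,[-20,40,20],0]
    - [60,[-10,45,0],0]
    - [60,[0,45,0],0]
    - [60,[0,45,0],0]
    - [60,[0,45,0],0]

```text
time_s: 12.95
tool_pos: [0.4385, 0.2128, 0.3549]
orientation: [0.0, 0.992, 0.123, 0.0]
ft_force: [0.7, 0.1, 0.5]
finger_gap: 0.0601
grip_force: 0.0
```

```bash
python3 - <<'E'
from h import *
o=r.observe(); print(o['tool_pos'],o['finger_gap'])
snap('top','t9');snap('side','s9')
a=cv2.resize(cv2.imread('pics/t9.png')[190:320,305:405],(400,520),interpolation=cv2.INTER_CUBIC)
b=cv2.resize(cv2.imread('pics/s9.png')[175:320,215:327],(400,518),interpolation=cv2.INTER_CUBIC)
cv2.imwrite('pics/v9.png',np.hstack([a[:518],b]))
E
```

```text
[0.43853272 0.21284966 0.35491656] 0.06012188232811722
```

View pics/v9.png

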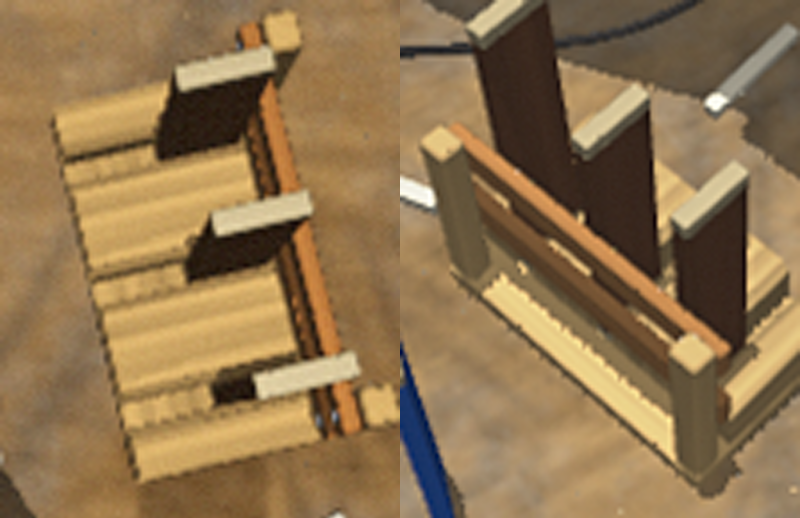

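The long blank stands in the free groove, top end at top-crop (253–360, 352–398). Both short blanks are unmoved. It looks slightly tilted, so I measure it.

```bash
python3 - <<'E'
from h import *
np.set_printoptions(precision=4,suppress=True)
T=lambda x,y:('t9',305+x/4-.4,190+y/4-.4)
S=lambda x,y:('s9',215+x*.28-.36,175+y*.28-.36)
# corners: top crop / side crop(x-400)
Q=[((253,373),(152,-1)),((353,352),(72,32)),((360,374),(77,47))]
for t,s in Q: print(tri(T(*t),S(*s)))
c=[np.mean([atz(*T(*q),z) for q in [(253,373),(353,352),(360,374),(259,398)]],0) for z in(.207,.212,.217)]
print(c)
s2=np.mean([atz(*T(*q),.192) for q in [(211,212),(308,192),(313,214),(216,236)]],0);print('short2',s2)
h=np.array([.9696,.2446,0]); y=h; x=np.array([.2446,-.9696,0])
for k in c: d=k-s2+.06*h; print('along h',d@h,'along groove',d@x)
# expected image of side top for heights
for z in(.212,.218): print(proj('s9',[*c[1][:2],z]), proj('s9',[.4687,-.0079,z]))
E
```

```text
(array([0.4646, 0.013 , 0.2018]), [array([-0.8, -0.4]), array([-0.9,  0. ])])
(array([ 0.4709, -0.0265,  0.2122]), [array([1. , 0.5]), array([ 1., -0.])])
(array([ 0.4655, -0.0278,  0.1964]), [array([-1.4, -0.7]), array([-1.5,  0. ])])
[array([ 0.4634, -0.008 ,  0.207 ]), array([ 0.4631, -0.0074,  0.212 ]), array([ 0.4628, -0.0067,  0.217 ])]
short2 [0.5271 0.0069 0.192 ]
along h -0.005377735285056362 along groove -0.001174650980993611
along h -0.005527049554805775 along groove -0.0018628747017688377
along h -0.005676363824555186 along groove -0.0025510984225440747
[244.0834 175.1321] [245.5394 177.6294]
[243.6615 172.7097] [245.1259 175.2157]
```

The top centre is 5.5 mm off the groove line (under 2° tilt) and 2 mm from home along the groove. Its height fits the foot being on the floor, and the short blanks haven't moved. I hand in.

```bash
python3 -c "
from cell import r
print(r.close_job())"
```

```text
the job is handed in; nothing more can be done
None
```

I handed the job in at about 13 s: by my last camera check the long blank stands released in the free groove, foot down and against the slats, under about 2° off upright, with both short blanks where they were; the hand-in gave no verdict.

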